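# Sort the last biscuits and wind the kitchen timer

## Robot

A 7-joint arm with a two-finger parallel gripper is mounted at the origin on the work surface. World frame = base frame: x ahead of the robot, y to its left, z up, the work surface at z = 0. Lengths are in m, angles in rad, forces in N, time in s.
With the tool pointing down it reaches from about 0.425 to 0.875 m from the base axis. Payload 4.7 kg.
Tool frame: the origin (TCP) lies at the very end of the fingers, on their centre line; the grasp point (between the pads) lies 19 mm behind it; z points along the fingers, y is the line along which they close (so a half turn about z gives the same grasp; the last joint's range is limited). The gripper opens to 87 mm and grips with 3 to 60 N. Pads are 19 mm wide; open, the fingers measure 117 mm over their backs; the gripper's body (75 mm by 190 mm) begins 51 mm behind the grasp point.
Start: joints at [1.306, 0.321, -0.07, 1.45, 0.023, 1.371, -0.057], TCP at [0.179, -0.625, 0.223] pointing down, gripper open.
Joint ranges: [-2.86, 2.86], [-0.3, 2.09], [-1.38, 1.24], [0.06, 2.45], [-1.56, 4.7], [0.09, 2.05], [-2.69, 2.69]. Speed limits (rad/s): [2.57, 2.57, 3.14, 3.14, 3.14, 3.14, 3.14].

## Interface

Orientations are given as a rotation vector (axis times angle).
In Python, from bench import ctrl, get_image, job gives the robot as it stands.
- The arm moves only by the shell command python3 -m crank 'ROWS' [FORCE]. ROWS is JSON, a list that holds one entry, the list of rows, each a list of 5 numbers: the shift along the tool's x, y, z in mm, then the turn about the tool's z in rad, then the closure, from -1 (fully open) to 1 (shut), so that 0 is half open. A call has 1 to 10 rows; each row shifts and turns the commanded pose from where the row before left it, along the tool's axes as they then stand; what a row does not reach is not made up. A row lasts 1/12 s, in which the tool goes at most 41.7 mm and 7.16 degrees, less where a joint would pass 70% of its speed; a pose out of reach is approached as far as the arm can. A call with a gripper value outside its range is refused whole. The fingers move at their own pace and stop on an object; FORCE is the grip in N (left out, the last holds). Time passes only in rows, so rows that do not move let the fingers close. It gives the time, the measured TCP pose, the force, the opening and the grip force at its end, in the units of the state.
- ctrl.get_state(): the state, without advancing time (a new reading comes with each control period).
- get_image(name): name is "side" or "top" or "wrist"; returns a dict with "pixels" (384x512x3 uint8, red, green, blue), "fx", "fy", "cx", "cy" (pixels), "T" (4x4, takes a point from camera to world coordinates); the wrist camera has in their place "T_tool_cam" (4x4, takes a point from camera to tool coordinates, whose origin is the TCP and whose axes are the flange's). Camera axes: x right, y down, z forward; pixel columns grow to the right and rows downward; lengths in m; the calibration is good to about 2 mm. The wrist camera is an equidistant fisheye: a pixel r from the principal point sees the ray r / f radians off the axis. A picture is of the moment at which its call begins: read the wrist's pose just before it. There is no depth.
- job.close_job(): hands the job in; it is judged then, once.
The state is a dict: "time": time; "joint_positions": joint angles; "qd": joint speeds; "joint_torque": joint torques, N m; "position": TCP position; "tool_rot": TCP orientation; "ft_force": force on the tool from outside, world axes, zero at the start; "torque": the same for the moment, N m; "grip_width": opening from 0.0 (shut) to 1.0 (fully open); "grip_force": force on a finger pad.
Only numpy, scipy, OpenCV 4.12 (cv2) and the standard library are available. Lean on these libraries where they do the work, as an engineer would, in place of code of your own. Each camera call takes 0.05 s, during which the arm holds its last target. There are 200 camera calls.

## Task

Lay each of the two loose biscuits flat on the floor of the baking tray that holds its own kind, setting it down rather than dropping it. Then wind the kitchen timer: turn its wing key clockwise until the red half points at the red bar on the dial, letting go and taking a fresh hold at least once part way round. Leave everything else on the worktop where it is.

Things in the scene. Friction and masses are not known exactly. Their poses are not given: they have to be found in the camera images.
- biscuit_plain: Loose hard-baked pale yellow round biscuit with three fork ridges, 48 across, 16 thick, lying flat; origin at the centre of its underside, z up.
- biscuit_cocoa: Loose hard-baked dark brown square biscuit with two cream icing stripes, 44 by 44, 16 thick, lying flat; origin at the centre of its underside, x and y along its sides, z up.
- tray_plain: Black baking tray, fixed to the worktop, 180 (its x) by 150 (its y), walls 5 thick and 22 high, inner floor 5 above its underside, lined with brown paper. Two pale round biscuits stand fixed on its far half at x = +50, y = +-35, about 48 wide and 16 high; the near half (x below +20) is free. Origin at the centre of its underside.
- tray_cocoa: Black baking tray, fixed to the worktop, 180 (its x) by 150 (its y), walls 5 thick and 22 high, inner floor 5 above its underside, lined with brown paper. Two dark brown square biscuits stand fixed on its far half at x = +50, y = +-35, about 48 wide and 16 high; the near half (x below +20) is free. Origin at the centre of its underside.
- tray_plain_free (a point): Middle of the free part of the tray with the pale round biscuits, on the inner floor (5 above the worktop); 35 towards -x of the tray's frame from its centre.
- tray_cocoa_free (a point): The same point in the tray with the dark square biscuits.
- timer: Clockwork kitchen timer, fixed to the worktop: dark foot 130 by 110 carrying a green drum 110 across and 50 deep whose white dial leans 0.56 rad (32 degrees) from level towards -x of this frame; about 125 high in all without the key. Origin at its underside below the drum.
- key_grip (a point): Centre of the wing key's flat grip, on the key's axis, 40 above the dial. z of this frame is the key's axis, pointing out of the dial (32 degrees from vertical); x runs along the wing towards its red half; y is across the wing's flat faces. The wing is 62 long (x), 10 thick (y) and 28 tall (z, 14 either side of this point), on a stem 10 across. Nothing but the dial lies below it.
- key_tip (a point): Outer end of the red half of the key's wing, 31 from the axis (the other half is brass).
- timer_mark (a point): Centre of the red bar painted on the upper edge of the white dial, 41 from the key's axis: the red half of the wing points here (joint 4.4) when the timer is wound. The other dial marks are black.
- key (a joint): Turn of the wing key in rad, growing clockwise as seen looking down on the dial. At 4.4 the red half points at the red bar; a stop at 4.55 ends the travel, the other stop is at 0. It starts unwound, at 0 to 0.5. It needs about 0.1 N m against its spring and stays where it is left.
- fork: Bystander: steel table fork, 185 long, 4 thick, lying flat with its prongs along +x of its frame; origin on its underside 100 from the handle end.
- salt: Bystander: white ceramic salt shaker, 42 across, 78 tall; origin under its centre.
- mug: Bystander: blue mug, 80 across, 90 tall; origin under its centre.
- jam: Bystander: amber jam jar with a red cap, 66 across, 95 tall; origin under its centre.
- soap: Bystander: green washing-up bottle, 60 across, 190 tall; origin under its centre.
- spoon: Bystander: wooden spoon, 240 long, lying flat along x of its frame; origin under its middle.
- bowl: Bystander: white bowl, 150 across, 65 tall; origin under its centre.
Not all that is in view belongs to the job. What is meant by the biscuit_plain is not orange, pink or turquoise, and is the larger of those in its own colour.

How it is judged:
On the way, in this order (a step that is already met when the one before it is completed fails the run):
1. both biscuits lie flat on the floor of the tray of their own kind, let go (x of biscuit_plain in the frame of tray_plain between -0.085 and 0.085 m and y of biscuit_plain in the frame of tray_plain between -0.07 and 0.07 m and z of biscuit_plain in the frame of tray_plain below 0.012 m and angle between each of biscuit_plain, biscuit_cocoa's own z axis and vertical below 0.2 rad and linear speed of each of biscuit_plain, biscuit_cocoa below 0.03 m/s and contact force between each of biscuit_plain, biscuit_cocoa and the fingers below 0.1 N and x of biscuit_cocoa in the frame of tray_cocoa between -0.085 and 0.085 m and y of biscuit_cocoa in the frame of tray_cocoa between -0.07 and 0.07 m and z of biscuit_cocoa in the frame of tray_cocoa below 0.012 m), for 0.2 s.
2. the key is let go part way (joint between 0.9 and 4.15) before a fresh hold (value of joint key between 0.9 and 4.15 rad and contact force between key and the fingers below 0.05 N), for 0.1 s.
3. the key is wound to the red bar (value of joint key above 4.2 rad), for 0.2 s.
At the end, for the whole second after the job is handed in: Each biscuit lies flat (within 0.2 rad, right way up) and at rest on the floor of the tray of its own kind, not on another biscuit or the rim; the key stands at 4.2 rad or more (red half within 0.2 rad of the red bar), at rest (all of step 1 and value of joint key above 4.2 rad and velocity of joint key between -0.05 and 0.05 rad/s); the robot touches nothing.
It fails at once if the plain biscuit is let go more than 4 cm above the worktop (height (world z) of biscuit_plain above 0.04 m and contact force between biscuit_plain and the fingers below 0.02 N).
It fails at once if the cocoa biscuit is let go more than 4 cm above the worktop (height (world z) of biscuit_cocoa above 0.04 m and contact force between biscuit_cocoa and the fingers below 0.02 N).
It fails at once if any bystander (fork, salt, mug, jam, soap, spoon, bowl) is moved more than 3 cm (distance of any of fork, salt, mug, jam, soap, spoon, bowl from where it was at the start of the episode above 0.03 m).
It also fails if it takes over 72 s, if anything falls off the work surface, if the arm or the gripper's body presses on something with over 40 N, if the wrist force passes 120 N, or if a joint passes its speed limit or range.

## Working session

There is one attempt and no reset: what is moved stays moved. The work goes in short steps, Python scripts to look and compute and a shell command to move; the robot and the scene stay as the last step left them, time stands still between calls to the robot, and variables do not carry over. Pictures are saved under pics/ and viewed, at most 11 in all, crops included, and the job is handed in when it is done.

```bash
mkdir -p pics
cat > h.py <<'E'
import numpy as np, cv2
from scipy.spatial.transform import Rotation as R
from bench import ctrl, get_image, job
def snap(n,f):
    s=ctrl.get_state(); im=get_image(n); cv2.imwrite(f'pics/{f}.png',cv2.cvtColor(im['pixels'],cv2.COLOR_RGB2BGR)); 
    im.update(state={k:np.array(v).tolist() for k,v in s.items()})
    np.save(f'pics/{f}.npy',im,allow_pickle=True); return im
def load(f): return np.load(f'pics/{f}.npy',allow_pickle=True).item()
def ray(im,u,v):
    x,y=(u-im['cx'])/im['fx'],(v-im['cy'])/im['fy']
    if 'T' in im:
        T=np.array(im['T']); d=np.array([x,y,1.])
    else:
        r=np.hypot(x,y); d=np.array([x/r*np.sin(r),y/r*np.sin(r),np.cos(r)])
        T0=np.eye(4); T0[:3,:3]=R.from_rotvec(im['state']['tool_rot']).as_matrix(); T0[:3,3]=im['state']['position']
        T=T0@np.array(im['T_tool_cam'])
    d=T[:3,:3]@d; return T[:3,3],d/np.linalg.norm(d)
def atz(im,u,v,z):
    o,d=ray(im,u,v); return o+d*(z-o[2])/d[2]
def proj(im,p):
    T=np.array(im['T']); q=np.linalg.inv(T)@np.append(p,1); return im['fx']*q[0]/q[2]+im['cx'],im['fy']*q[1]/q[2]+im['cy']
def tri(a,b):
    (o1,d1),(o2,d2)=a,b
    M=np.stack([d1,-d2],1); t=np.linalg.lstsq(M,o2-o1,rcond=None)[0]
    return (o1+d1*t[0]+o2+d2*t[1])/2, np.linalg.norm(o1+d1*t[0]-o2-d2*t[1])
E
python3 - <<'E'
from h import *
ims=[snap(n,n+'0') for n in('side','top','wrist')]
for im in ims: print(im.get('T',im.get('T_tool_cam')),im['fx'],im['cx'],im['cy'])
a=cv2.imread('pics/top0.png');cv2.imwrite('pics/top0b.png',cv2.resize(a,(800,600),interpolation=cv2.INTER_CUBIC))
a=cv2.imread('pics/side0.png');cv2.imwrite('pics/side0b.png',cv2.resize(a,(800,600),interpolation=cv2.INTER_CUBIC))
s=ctrl.get_state();print(s['tool_rot'],s['time'],s['position'])
E
```

```text
[[ 0.97826666 -0.15062599  0.14249969  0.39292435]
 [-0.20721977 -0.6857667   0.69769907 -0.79893176]
 [-0.00737007 -0.71206449 -0.70207538  0.9010967 ]
 [ 0.          0.          0.          1.        ]] 389.20559148056554 252.59640049881816 196.00430209371618
[[ 0.0212972  -0.99320564  0.11440708  0.41677126]
 [-0.99976759 -0.02077436  0.00576044 -0.03028454]
 [-0.00334457 -0.11450317 -0.99341725  1.25247976]
 [ 0.          0.          0.          1.        ]] 354.7934200721911 259.67220338911085 192.87895903029937
[[ 1.33886586e-04 -9.52409559e-01 -3.04821282e-01  8.56000319e-02]
 [ 9.99999951e-01  2.14096159e-04 -2.29710500e-04 -2.65772503e-04]
 [ 2.84039542e-04 -3.04821236e-01  9.52409541e-01 -1.61526825e-01]
 [ 0.00000000e+00  0.00000000e+00  0.00000000e+00  1.00000000e+00]] 297.3186396354542 256.8637110004495 189.7273573406976
[-3.10971542e+00 -4.36278366e-01  4.78691233e-04] 0.15 [ 0.17868577 -0.6245244   0.22171876]
```

View pics/top0b.png

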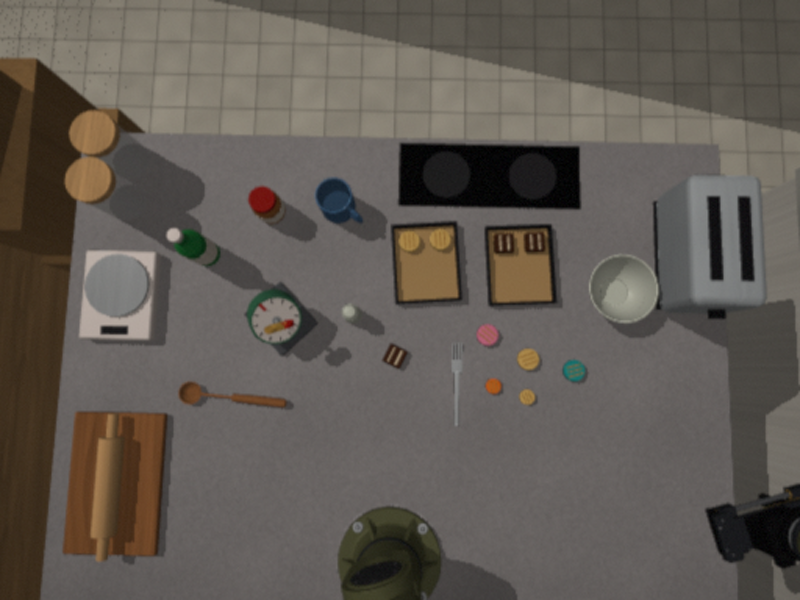

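View pics/side0b.png

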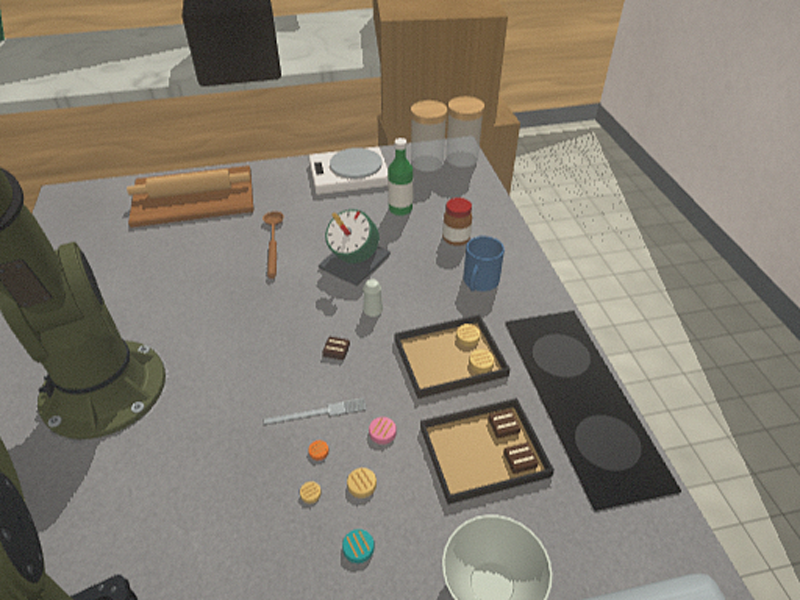

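The top view shows, in 800x600 pixels, the plain biscuit at (528,359), the cocoa biscuit at (396,356), the plain tray around (426,263), the cocoa tray around (520,265), and the timer at (275,318). The side view agrees. I'll zoom in on the timer and biscuits.

Run:
```python
from h import *
t=load('top0');s=load('side0');k=1/1.5625
def P(u,v,z): return atz(t,u*k,v*k,z).round(3)
print('plain',P(528,359,.016),'cocoa',P(396,356,.016))
for n,(u,v) in dict(plain=(361,482),cocoa=(336,346)).items(): print('side',n,atz(s,u*k,v*k,.012).round(3))
for n,c in dict(trayP=[(392,226),(457,223),(462,300),(397,304)],trayC=[(486,228),(551,226),(555,303),(489,306)]).items():
    print(n,*[P(u,v,.022) for u,v in c])
print('salt',P(350,312,.078),'fork',P(457,345,.0),P(457,425,0))
A=cv2.imread('pics/top0.png');B=cv2.imread('pics/side0.png')
def c(I,u,v,h=20):u=int(u*k);v=int(v*k);return cv2.resize(I[v-h:v+h,u-h:u+h],(400,300) if 0 else (300,300),interpolation=cv2.INTER_CUBIC)
print([ (int(u*k)-h,int(v*k)-h,300/(2*h)) for u,v,h in((278,320,30),(352,232,28),(396,356,16),(528,359,16))])
cv2.imwrite('pics/m0.png',np.vstack([np.hstack([c(A,278,320,30),c(B,352,232,28)]),np.hstack([c(A,396,356,16),c(A,528,359,16)])]))
```

```text
plain [ 0.436 -0.297  0.016] cocoa [ 0.437 -0.004  0.016]
side plain [ 0.437 -0.298  0.012]
side cocoa [0.438 0.001 0.012]
trayP [0.73  0.012 0.022] [ 0.74  -0.136  0.022] [ 0.564 -0.149  0.022] [ 0.552 -0.004  0.022]
trayC [ 0.73  -0.202  0.022] [ 0.737 -0.349  0.022] [ 0.562 -0.356  0.022] [ 0.552 -0.209  0.022]
salt [0.527 0.095 0.078] fork [ 0.465 -0.141  0.   ] [ 0.288 -0.143  0.   ]
[(147, 174, 5.0), (197, 120, 5.357142857142857), (237, 211, 9.375), (321, 213, 9.375)]
```

View pics/m0.png

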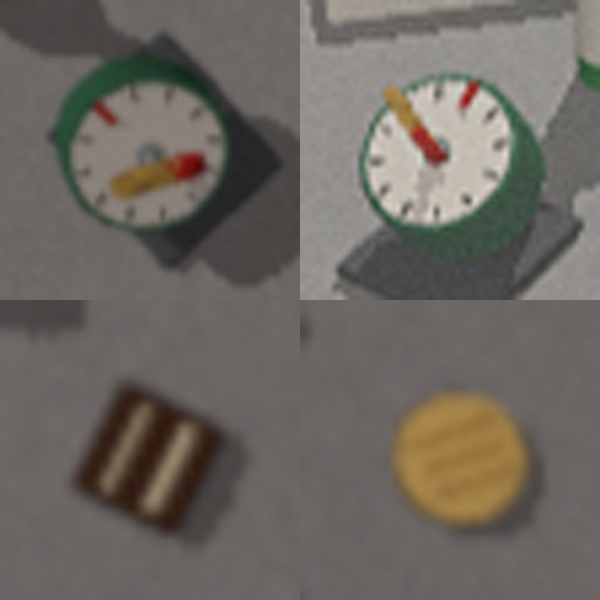

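```bash
cat >> h.py <<'E'
def yaw():  # heading of tool y
    M=R.from_rotvec(ctrl.get_state()['tool_rot']).as_matrix(); return np.arctan2(M[1,1],M[0,1]),M
def plan(tgt,y=None):
    s=ctrl.get_state(); y0,M=yaw(); d=M.T@(np.array(tgt)-s['position'])*1000
    print('t',round(s['time'],2),'pos',np.round(s['position'],4),'yawy',round(np.degrees(y0),1),'delta tool mm',d.round(1))
    if y is not None: t=-(np.radians(y)-y0); print('turn',(t+np.pi)%(2*np.pi)-np.pi)
L=np.radians(32.1); L=.56
def timer(x,y,psi,zc=.0959):
    Z=np.array([-np.sin(L)*np.cos(psi),-np.sin(L)*np.sin(psi),np.cos(L)])
    U=np.array([np.cos(L)*np.cos(psi),np.cos(L)*np.sin(psi),np.sin(L)]) # towards mark
    W=np.cross(U,Z) # right of U seen from above: clockwise
    return np.array([x,y,zc]),U,W,Z
def wing(q,U,W): a=q-4.4; return np.cos(a)*U+np.sin(a)*W
E
python3 - <<'E'
from h import *
from scipy.optimize import least_squares
t=load('top0');s=load('side0')
a=lambda u,v:np.array([147+u/5,174+v/5]); b=lambda u,v:np.array([197+(u-300)/5.357,120+v/5.357])
obs=[a(148,155),a(105,113),a(115,190),a(203,165)],[b(437,150),b(470,95),b(388,90),b(441,160)]
def pts(p):
    C,U,W,Z=timer(*p[:3],p[4]); w=wing(p[3],U,W); G=C+.04*Z
    return [C,C+.041*U,G-.031*w,G+.031*w]
f=lambda p:np.concatenate([np.subtract(proj(im,P),o) for im,ob in((t,obs[0]),(s,obs[1])) for P,o in zip(pts(p),ob)]+[[(p[4]-.0959)*200]])
r=min((least_squares(f,[.5,.2,ps,q,.0959]) for ps in(.3,.8,1.3) for q in(0,.5)),key=lambda r:r.cost)
print(r.x.round(4),r.cost,r.fun.reshape(-1)[:16].reshape(8,2).round(1).tolist())
C,U,W,Z=timer(*r.x[:3],r.x[4]);print('grip',C+.04*Z)
plan([.436,-.297,.1])
E
```

```text
[0.5047 0.2464 0.7693 0.1598 0.0965] 1.602677807073483 [[0.2, -0.1], [0.1, -0.1], [-0.9, -0.0], [0.6, -1.0], [-0.1, 0.2], [-0.4, 0.1], [-0.1, 0.1], [-0.7, 0.0]]
grip [0.48941816 0.23162533 0.13042366]
t 0.15 pos [ 0.1787 -0.6245  0.2217] yawy -74.0 delta tool mm [ 337.5 -243.9  122. ]
```

The timer model fits to under 1 px: key grip at (.489, .232, .130), joint about 0.16. Next I go to the plain biscuit.

```bash
python3 -m crank '[[[34,-24.5,4,0,-1],[34,-24.5,6,0,-1],[34,-24.5,6,0,-1],[34,-24.5,6,0,-1],[34,-24.5,6,0,-1],[34,-24.5,6,0,-1],[34,-24.5,6,0,-1],[34,-24.5,6,0,-1],[34,-24.5,6,0,-1],[31.5,-23,6,0,-1]]]' 15
python3 -m crank '[[[0,0,0,0,-1],[0,0,0,0,-1],[0,0,0,0,-1]]]'
python3 - <<'E'
from h import *
plan([.436,-.297,.003]); snap('wrist','w1')
E
```

```text
time: 0.98
position: [0.4338, -0.3003, 0.1651]
tool_rot: [3.111, 0.437, 0.0]
ft_force: [1.2, -0.4, 0.1]
grip_width: 1.0
grip_force: 0.0
time: 1.23
position: [0.4323, -0.3029, 0.1652]
tool_rot: [3.111, 0.437, -0.001]
ft_force: [0.3, -1.0, 0.1]
grip_width: 0.998
grip_force: 0.0
t 1.23 pos [ 0.4323 -0.3029  0.1652] yawy -74.0 delta tool mm [  5.4  -4.7 162.2]
```

View pics/w1.png

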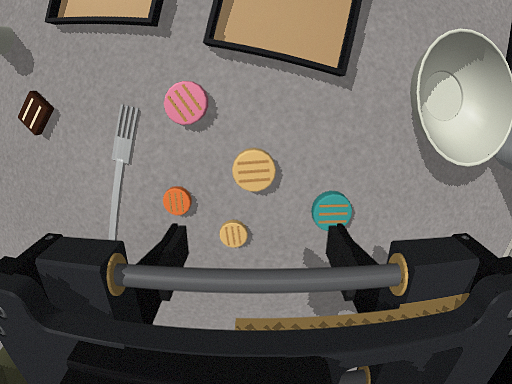

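The wrist view has the plain biscuit at (254,170) and the cocoa at (36,113). The gripper is open on both sides.

Run:
```python
from h import *
w=load('w1'); p=atz(w,254,170,.016); print(p.round(4), atz(w,36,113,.012).round(4))
plan([p[0],p[1],.003])
```

```text
[ 0.4393 -0.2973  0.016 ] [ 0.4388 -0.0064  0.012 ]
t 1.28 pos [ 0.4318 -0.3037  0.1653] yawy -74.1 delta tool mm [  9.1  -4.2 162.3]
```

```bash
python3 -m crank '[[[4,-2,20,0,-0.8],[4,-2,25,0,-0.8],[0,0,25,0,-0.8],[0,0,25,0,-0.8],[0,0,25,0,-0.8],[0,0,25,0,-0.8],[0,0,10,0,-0.8],[0,0,6,0,-0.8],[0,0,0,0,-0.8],[0,0,0,0,-0.8]]]' 15
python3 -m crank '[[[0,0,0,0,1],[0,0,0,0,1],[0,0,0,0,1],[0,0,0,0,1],[0,0,0,0,1],[0,0,0,0,1]]]' 15
python3 - <<'E'
from h import *
plan([.612,-.072,.1])
E
```

```text
time: 2.12
position: [0.4398, -0.2974, 0.0053]
tool_rot: [3.11, 0.435, 0.001]
ft_force: [0.3, 0.3, -0.2]
grip_width: 0.897
grip_force: 0.0
time: 2.62
position: [0.4395, -0.2965, 0.0046]
tool_rot: [3.111, 0.437, 0.0]
ft_force: [-0.3, 0.3, 1.9]
grip_width: 0.547
grip_force: 15.0
t 2.62 pos [ 0.4395 -0.2965  0.0046] yawy -74.0 delta tool mm [ 227.6 -168.3  -95.4]
```

```bash
python3 -m crank '[[[0,0,-25,0,1],[0,0,-30,0,1],[20,-15,-30,0,1],[30,-22,0,0,1],[30,-22,0,0,1],[30,-22,0,0,1],[30,-22,0,0,1],[30,-22,0,0,1],[30,-22,0,0,1],[27,-21,0,0,1]]]'
python3 -m crank '[[[0,0,0,0,1],[0,0,0,0,1],[0,0,0,0,1]]]'
python3 - <<'E'
from h import *
plan([.612,-.072,.01])
E
```

```text
time: 3.45
position: [0.6124, -0.0704, 0.0893]
tool_rot: [-3.111, -0.437, -0.0]
ft_force: [0.1, -1.0, -0.8]
grip_width: 0.545
grip_force: 15.0
time: 3.7
position: [0.6108, -0.0728, 0.0888]
tool_rot: [3.111, 0.437, -0.002]
ft_force: [-0.2, -0.5, -1.0]
grip_width: 0.545
grip_force: 15.0
t 3.7 pos [ 0.6108 -0.0728  0.0888] yawy -74.0 delta tool mm [ 1.4 -0.5 78.8]
```

```bash
python3 -m crank '[[[0,0,20,0,1],[0,0,22,0,1],[0,0,20,0,1],[0,0,10,0,1],[0,0,5,0,1],[0,0,2.5,0,1],[0,0,0,0,1],[0,0,0,0,1],[0,0,0,0,1]]]'
python3 -m crank '[[[0,0,0,0,0.2],[0,0,0,0,-0.2],[0,0,0,0,-0.5],[0,0,0,0,-0.5],[0,0,0,0,-0.5],[0,0,0,0,-0.5]]]'
python3 -m crank '[[[0,0,-25,0,-0.5],[0,0,-30,0,-0.5],[0,0,-30,0,-0.5],[0,0,-15,0,-0.5],[0,0,0,0,-0.5]]]'
python3 - <<'E'
from h import *
snap('wrist','w2')
for a in(-27,63,153):plan([.439,-.003,.1],a)
print(ctrl.get_state()['joint_positions'])
E
```

```text
time: 4.45
position: [0.6124, -0.0726, 0.011]
tool_rot: [3.11, 0.436, 0.004]
ft_force: [0.2, 0.1, -0.8]
grip_width: 0.545
grip_force: 15.0
time: 4.95
position: [0.6114, -0.0724, 0.0099]
tool_rot: [3.111, 0.437, 0.0]
ft_force: [-0.1, -0.4, 0.3]
grip_width: 0.737
grip_force: 0.0
time: 5.37
position: [0.6144, -0.0724, 0.1146]
tool_rot: [3.109, 0.436, 0.012]
ft_force: [0.2, 0.2, 0.8]
grip_width: 0.75
grip_force: 0.0
t 5.42 pos [ 0.6129 -0.0725  0.1121] yawy -74.0 delta tool mm [-148.2 -114.7   11.3]
turn -0.8206758898086073
t 5.42 pos [ 0.6129 -0.0725  0.1121] yawy -74.0 delta tool mm [-148.2 -114.7   11.3]
turn -2.391472216603504
t 5.42 pos [ 0.6129 -0.0725  0.1121] yawy -74.0 delta tool mm [-148.2 -114.7   11.3]
turn 2.3209167637811863
[ 0.48263585  0.3669452  -0.50013687  1.65995811  0.18992825  1.15858807
 -1.35706938]
```

View pics/w2.png

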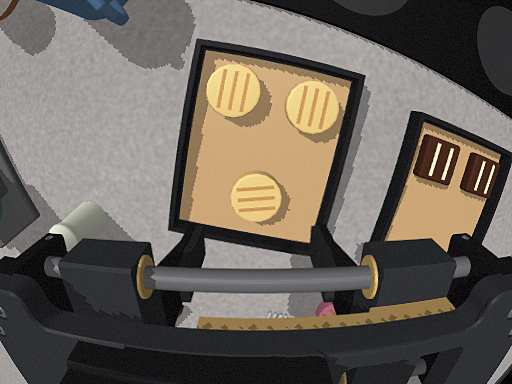

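Plain biscuit lies flat at (255,197) in the tray with the pale round ones. Next: the cocoa biscuit.

```bash
python3 -m crank '[[[0,0,0,-0.117,-1],[0,0,0,-0.117,-1],[0,0,0,-0.117,-1],[0,0,0,-0.117,-1],[0,0,0,-0.117,-1],[0,0,0,-0.117,-1],[0,0,0,-0.117,-1]]]'
python3 -m crank '[[[-3,-31,0,0,-1],[-3,-31,0,0,-1],[-3,-31,0,0,-1],[-3,-31,0,0,-1],[-3,-31,0,0,-1],[-2,-31,0,0,-1],[0,0,0,0,-1],[0,0,0,0,-1],[0,0,0,0,-1]]]'
python3 - <<'E'
from h import *
snap('wrist','w3')
plan([.439,-.003,.1],-27)
print(ctrl.get_state()['joint_positions'])
E
```

```text
time: 6.0
position: [0.6102, -0.0723, 0.1079]
tool_rot: [-2.673, -1.646, 0.004]
ft_force: [-0.3, 0.5, -1.0]
grip_width: 0.993
grip_force: 0.0
time: 6.75
position: [0.4382, -0.0033, 0.1094]
tool_rot: [2.68, 1.639, -0.0]
ft_force: [-0.1, -0.7, 0.1]
grip_width: 1.002
grip_force: 0.0
t 6.8 pos [ 0.4386 -0.0032  0.1096] yawy -27.1 delta tool mm [0.4 0.2 9.6]
turn -0.0023451150270386023
[ 0.68369762 -0.01580337 -0.72227625  2.06744087 -0.01222832  1.08587967
 -0.50640215]
```

View pics/w3.png

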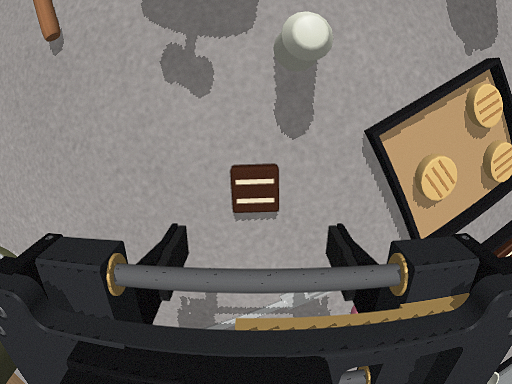

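Cocoa is squared up between the fingers at (255,187).

Run:
```python
from h import *
w=load('w3'); p=atz(w,255,186,.016); print(p.round(4)); plan([p[0],p[1],.004])
```

```text
[0.4406 0.0037 0.016 ]
t 6.8 pos [ 0.4386 -0.0032  0.1096] yawy -27.1 delta tool mm [  7.1  -1.4 105.6]
```

```bash
python3 -m crank '[[[3,-1,20,0,-0.8],[3,0,25,0,-0.8],[0,0,25,0,-0.8],[0,0,20,0,-0.8],[0,0,10,0,-0.8],[0,0,6,0,-0.8],[0,0,0,0,-0.8],[0,0,0,0,-0.8]]]' 15
python3 -m crank '[[[0,0,0,0,1],[0,0,0,0,1],[0,0,0,0,1],[0,0,0,0,1],[0,0,0,0,1],[0,0,0,0,1]]]' 15
python3 -m crank '[[[0,0,-25,0,1],[0,0,-30,0,1],[0,0,-40,0,1],[0,0,0,0.12,1],[0,0,0,0.12,1],[0,0,0,0.12,1],[0,0,0,0.12,1],[0,0,0,0.12,1],[0,0,0,0.12,1],[0,0,0,0.12,1]]]'
python3 -m crank '[[[0,0,0,0.12,1],[0,0,0,0.12,1],[0,0,0,0.07,1],[0,0,0,0,1],[0,0,0,0,1]]]'
python3 - <<'E'
from h import *
plan([.610,-.280,.0095])
E
```

```text
time: 7.47
position: [0.4407, 0.0031, 0.0042]
tool_rot: [-2.68, -1.639, -0.001]
ft_force: [-0.6, 0.4, 0.5]
grip_width: 0.899
grip_force: 0.0
time: 7.97
position: [0.44, 0.0029, 0.0041]
tool_rot: [2.68, 1.639, 0.0]
ft_force: [-0.7, 0.2, 0.2]
grip_width: 0.532
grip_force: 0.2
time: 8.8
position: [0.4397, 0.003, 0.0988]
tool_rot: [3.116, 0.395, -0.0]
ft_force: [-0.4, -0.7, -1.1]
grip_width: 0.497
grip_force: 15.0
time: 9.22
position: [0.4397, 0.003, 0.0988]
tool_rot: [3.14, -0.078, -0.0]
ft_force: [-0.2, 0.0, -0.1]
grip_width: 0.504
grip_force: 15.0
t 9.22 pos [0.4397 0.003  0.0988] yawy -92.9 delta tool mm [184.2 274.1  89.3]
```

```bash
python3 -m crank '[[[20.5,30.5,0,0,1],[20.5,30.5,0,0,1],[20.5,30.5,0,0,1],[20.5,30.5,0,0,1],[20.5,30.5,0,0,1],[20.5,30.5,0,0,1],[20.5,30.5,0,0,1],[20.5,30.5,0,0,1],[20,30,0,0,1],[0,0,0,0,1]]]'
python3 -m crank '[[[0,0,20,0,1],[0,0,25,0,1],[0,0,22,0,1],[0,0,10,0,1],[0,0,0,0,1],[0,0,0,0,1],[0,0,0,0,1]]]'
python3 - <<'E'
from h import *
plan([.610,-.280,.0095]);snap('wrist','w4')
E
```

```text
time: 10.05
position: [0.6102, -0.2892, 0.0972]
tool_rot: [3.137, -0.092, 0.001]
ft_force: [-0.9, -1.9, 0.2]
grip_width: 0.504
grip_force: 15.0
time: 10.63
position: [0.6105, -0.2805, 0.0235]
tool_rot: [3.14, -0.081, 0.004]
ft_force: [0.0, -0.1, -0.6]
grip_width: 0.499
grip_force: 15.0
t 10.63 pos [ 0.6105 -0.2805  0.0235] yawy -93.0 delta tool mm [-0.5 -0.5 14. ]
```

View pics/w4.png

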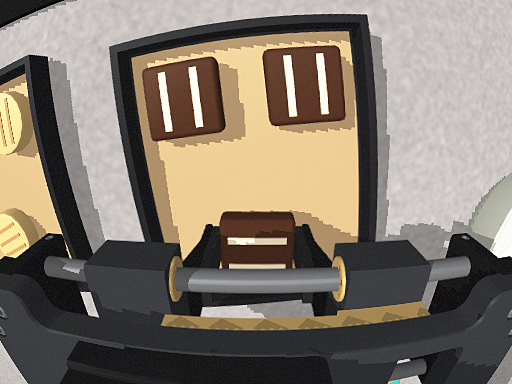

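The cocoa biscuit is held level between the pads, over the free half of its own tray (around (257,240)). Now I set it down.

```bash
python3 -m crank '[[[0,0,6,0,1],[0,0,4,0,1],[0,0,2,0,1],[0,0,2,0,1],[0,0,0,0,1],[0,0,0,0,1]]]'
python3 -m crank '[[[0,0,0,0,0.2],[0,0,0,0,-0.2],[0,0,0,0,-0.4],[0,0,0,0,-0.4],[0,0,0,0,-0.4],[0,0,0,0,-0.4]]]'
python3 -m crank '[[[0,0,-25,0,-0.4],[0,0,-30,0,-0.4],[0,0,-40,0,-0.4],[0,0,-40,0,-0.4],[0,0,-40,0,-0.4],[0,0,-10,0,-0.4],[0,0,0,0,-0.4]]]'
python3 - <<'E'
from h import *
snap('wrist','w5');t=snap('top','top1')
C,U,W,Z=timer(.5047,.2464,.7693,.0965);print('UWZ',U.round(3),W.round(3),Z.round(3))
plan([.489,.232,.21]);print(ctrl.get_state()['joint_positions'])
a=cv2.imread('pics/w5.png')[:, :];b=cv2.imread('pics/top1.png')[130:250,140:380];b=cv2.resize(b,(480,240),interpolation=cv2.INTER_CUBIC)
cv2.imwrite('pics/m1.png',np.vstack([cv2.resize(a,(480,360)),b]))
E
```

```text
time: 11.18
position: [0.6102, -0.2806, 0.0112]
tool_rot: [3.139, -0.082, 0.002]
ft_force: [-5.7, 1.0, 15.4]
grip_width: 0.506
grip_force: 15.0
time: 11.68
position: [0.609, -0.2802, 0.0073]
tool_rot: [-3.14, 0.082, 0.001]
ft_force: [0.2, -0.0, 0.6]
grip_width: 0.691
grip_force: 0.0
time: 12.27
position: [0.6119, -0.2808, 0.1979]
tool_rot: [3.137, -0.082, 0.012]
ft_force: [0.3, -0.5, -0.1]
grip_width: 0.699
grip_force: 0.0
UWZ [0.609 0.589 0.531] [ 0.696 -0.718 -0.   ] [-0.382 -0.37   0.847]
t 12.37 pos [ 0.6091 -0.2803  0.1923] yawy -93.0 delta tool mm [-146.7 -505.3  -17.7]
[ 0.80078231  0.43298673 -0.55485653  1.4197121   0.22865689  1.35356344
 -1.38493039]
```

View pics/m1.png

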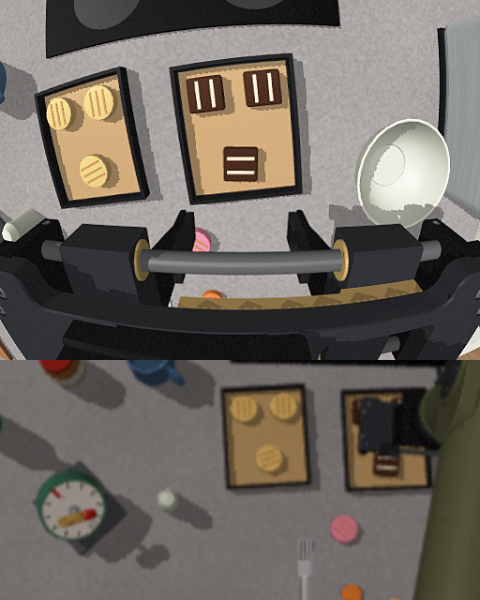

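Both biscuits lie flat in their own trays: cocoa at (240,163) in the wrist part, plain at (267,457) in the top-camera part. The key hasn't moved. Next I turn to straddle the wing and go above the key.

```bash
python3 -m crank '[[[0,0,-2,-0.12,0],[0,0,-2,-0.12,0],[0,0,-2,-0.12,0],[0,0,-2,-0.12,0],[0,0,-2,-0.12,0],[0,0,-2,-0.12,0],[0,0,-2,-0.12,0],[0,0,-2,-0.12,0],[0,0,-2,-0.12,0],[0,0,-2,-0.12,0]]]'
python3 -m crank '[[[0,0,0,-0.12,0],[0,0,0,-0.12,0],[0,0,0,-0.12,0],[0,0,0,-0.12,0],[0,0,0,-0.12,0],[0,0,0,-0.12,0],[0,0,0,-0.07,0],[0,0,0,0,0]]]'
python3 -m crank '[[[37,5,0,0,0],[37,5,0,0,0],[37,5,0,0,0],[37,5,0,0,0],[37,5,0,0,0],[37,5,0,0,0],[37,5,0,0,0],[37,5,0,0,0],[37,5,0,0,0],[37,5,0,0,0]]]'
python3 -m crank '[[[37,5,0,0,0],[37,5,0,0,0],[37,5,0,0,0],[37,5,0,0,0],[0,0,0,0,0],[0,0,0,0,0],[0,0,0,0,0]]]'
python3 - <<'E'
from h import *
plan([.489,.232,.122],21);print(ctrl.get_state()['joint_positions'])
C,U,W,Z=timer(.5047,.2464,.7693,.0965)
for q in np.arange(.1,4.6,.3):
    w=wing(q,U,W);print(round(q,2),round(np.degrees(np.arctan2(w[1],w[0]))),end=' | ')
E
```

```text
time: 13.2
position: [0.6081, -0.2799, 0.2098]
tool_rot: [-2.63, -1.712, 0.004]
ft_force: [-0.4, -0.4, -0.5]
grip_width: 0.498
grip_force: 0.0
time: 13.87
position: [0.6081, -0.2799, 0.2098]
tool_rot: [-1.774, -2.588, 0.0]
ft_force: [-0.0, -0.4, -0.2]
grip_width: 0.502
grip_force: 0.0
time: 14.7
position: [0.5217, 0.0843, 0.2114]
tool_rot: [-1.782, -2.586, 0.002]
ft_force: [0.7, 0.1, 0.2]
grip_width: 0.499
grip_force: 0.0
time: 15.28
position: [0.4884, 0.2277, 0.2116]
tool_rot: [-1.779, -2.588, 0.003]
ft_force: [-0.0, -0.6, 0.5]
grip_width: 0.498
grip_force: 0.0
t 15.28 pos [0.4884 0.2277 0.2116] yawy 21.0 delta tool mm [ 3.8  2.3 89.6]
turn -0.00035674202967728164
[ 0.54749653  0.25653765 -1.1768287   1.71171056  0.24301618  1.33845235
 -0.30876435]
0.1 -66 | 0.4 -82 | 0.7 -100 | 1.0 -119 | 1.3 -139 | 1.6 -159 | 1.9 -177 | 2.2 166 | 2.5 150 | 2.8 135 | 3.1 121 | 3.4 106 | 3.7 89 | 4.0 71 | 4.3 51 |
```

```bash
python3 -m crank '[[[2,1,20,0,0],[2,1,25,0,0],[0,0,20,0,0],[0,0,15,0,0],[0,0,9,0,0],[0,0,0,0,0],[0,0,0,0,0]]]'
python3 - <<'E'
from h import *
plan([.489,.232,.122],21)
a=snap('side','s2');b=snap('top','top2')
A=cv2.imread('pics/s2.png')[100:190,170:290];B=cv2.imread('pics/top2.png')[150:240,120:240]
cv2.imwrite('pics/m2.png',np.hstack([cv2.resize(i,(400,300),interpolation=cv2.INTER_CUBIC) for i in(A,B)]))
E
```

```text
time: 15.87
position: [0.4896, 0.2317, 0.1236]
tool_rot: [-1.781, -2.587, 0.001]
ft_force: [1.1, 0.6, 0.3]
grip_width: 0.5
grip_force: 0.0
t 15.87 pos [0.4896 0.2317 0.1236] yawy 20.9 delta tool mm [ 0.5 -0.4  1.6]
turn -0.0018155615368540268
```

View pics/m2.png

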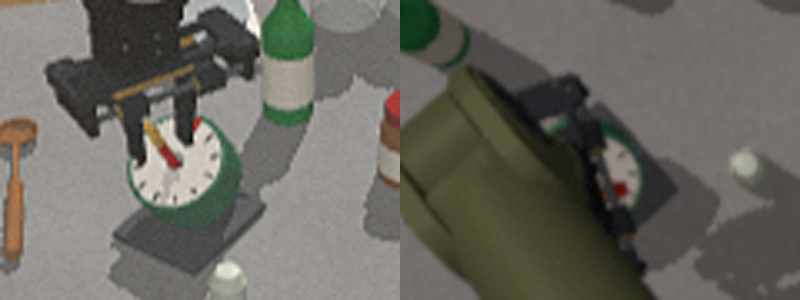

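The wing sits between the two fingers (side view around (165,145)). Now clamp and turn.

```bash
python3 -m crank '[[[0,0,0,0,1],[0,0,0,0,1],[0,0,0,0,1],[0,0,0,0,1],[0,0,0,0,1]]]' 20
python3 -m crank '[[[0,0,0,0.1,1],[0,0,0,0.1,1],[0,0,0,0.1,1],[0,0,0,0.1,1],[0,0,0,0.1,1]]]'
python3 - <<'E'
from h import *
plan([.489,.232,.122])
E
```

```text
time: 16.38
position: [0.4893, 0.2329, 0.124]
tool_rot: [1.779, 2.589, 0.0]
ft_force: [0.7, 0.2, 1.6]
grip_width: 0.205
grip_force: 8.9
time: 16.8
position: [0.4889, 0.232, 0.125]
tool_rot: [2.368, 2.062, -0.004]
ft_force: [-4.8, -5.1, 10.2]
grip_width: 0.164
grip_force: 19.2
t 16.8 pos [0.4889 0.232  0.125 ] yawy -7.9 delta tool mm [0.  0.1 3. ]
```

```bash
python3 -m crank '[[[0,0,0,0.1,1],[0,0,0,0.1,1],[0,0,0,0.1,1],[0,0,0,0.1,1],[0,0,0,0.1,1],[0,0,0,0.1,1],[0,0,0,0.1,1],[0,0,0,0.1,1]]]'
python3 -m crank '[[[0,0,0,0.1,1],[0,0,0,0.1,1],[0,0,0,0.1,1],[0,0,0,0.1,1],[0,0,0,0.1,1],[0,0,0,0.1,1],[0,0,0,0.1,1],[0,0,0,0,1]]]'
python3 - <<'E'
from h import *
plan([.489,.232,.122]);print(ctrl.get_state()['joint_positions'])
a=snap('side','s3')
E
```

```text
time: 17.47
position: [0.4891, 0.2322, 0.1244]
tool_rot: [2.984, 0.978, -0.001]
ft_force: [-1.0, -2.7, 3.4]
grip_width: 0.119
grip_force: 20.0
time: 18.13
position: [0.488, 0.2321, 0.1248]
tool_rot: [3.137, -0.103, -0.004]
ft_force: [-5.7, -4.8, 10.6]
grip_width: 0.17
grip_force: 22.8
t 18.13 pos [0.488  0.2321 0.1248] yawy -93.8 delta tool mm [1.1 0.  2.8]
[ 0.1998269   0.24221727 -0.77819083  1.8213049   0.1862483   1.15627611
 -2.27654255]
```

```bash
python3 -m crank '[[[0,0,0,0,0],[0,0,0,0,0],[0,0,0,0,0],[0,0,0,0,0],[0,0,0,0,0],[0,0,-25,0,0],[0,0,-30,0,0],[0,0,-20,0,0]]]'
python3 -m crank '[[[0,0,0,-0.12,0],[0,0,0,-0.12,0],[0,0,0,-0.12,0],[0,0,0,-0.12,0],[0,0,0,-0.12,0],[0,0,0,-0.12,0],[0,0,0,-0.12,0],[0,0,0,-0.12,0],[0,0,0,-0.12,0]]]'
python3 -m crank '[[[0,0,0,-0.12,0],[0,0,0,-0.12,0],[0,0,0,-0.12,0],[0,0,0,-0.12,0],[0,0,0,-0.12,0],[0,0,0,-0.12,0],[0,0,0,-0.12,0],[0,0,0,-0.12,0],[0,0,0,-0.12,0]]]'
python3 -m crank '[[[0,0,0,-0.12,0],[0,0,0,-0.12,0],[0,0,0,-0.12,0],[0,0,0,-0.12,0],[0,0,0,-0.12,0],[0,0,0,-0.12,0],[0,0,0,-0.12,0],[0,0,0,-0.12,0],[0,0,0,-0.02,0],[0,0,0,0,0]]]'
python3 - <<'E'
from h import *
plan([.489,.232,.122],86);print(ctrl.get_state()['joint_positions'])
snap('side','s4');snap('wrist','w6')
A=cv2.imread('pics/s4.png')[100:190,170:290]
cv2.imwrite('pics/m3.png',np.hstack([cv2.resize(A,(400,300),interpolation=cv2.INTER_CUBIC),cv2.resize(cv2.imread('pics/w6.png'),(400,300))]))
E
```

```text
time: 18.85
position: [0.4896, 0.2333, 0.2007]
tool_rot: [-3.139, 0.097, -0.002]
ft_force: [1.0, 0.0, -0.6]
grip_width: 0.497
grip_force: 0.0
time: 19.6
position: [0.4893, 0.2329, 0.1987]
tool_rot: [-2.739, -1.539, 0.0]
ft_force: [0.1, -0.2, 0.3]
grip_width: 0.501
grip_force: 0.0
time: 20.35
position: [0.4893, 0.2328, 0.1987]
tool_rot: [-1.558, -2.728, -0.0]
ft_force: [0.1, -0.2, -0.5]
grip_width: 0.499
grip_force: 0.0
time: 21.18
position: [0.4892, 0.2328, 0.1986]
tool_rot: [-0.103, -3.139, -0.001]
ft_force: [0.1, 0.3, 0.2]
grip_width: 0.502
grip_force: 0.0
t 21.18 pos [0.4892 0.2328 0.1986] yawy 86.2 delta tool mm [ 0.2 -0.8 76.6]
turn 0.003923463608780153
[ 0.5744033   0.3122697  -1.2441247   1.72349857  0.30389642  1.32622072
  0.77472528]
```

View pics/m3.png

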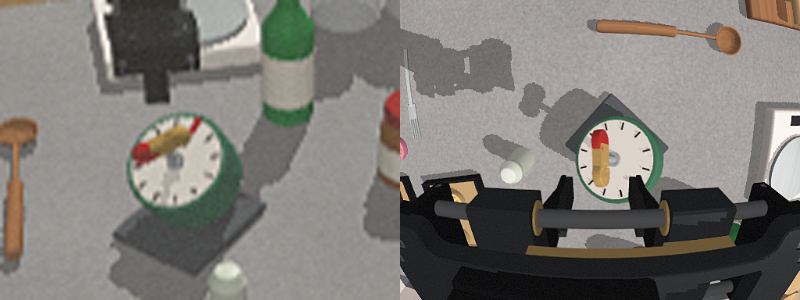

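The key was let go at about 2.0 rad: the red half is toward the robot at (600,140), and the wing lines up with the pads. Now a fresh hold.

```bash
python3 -m crank '[[[0,0,20,0,0],[0,0,25,0,0],[0,0,20,0,0],[0,0,10,0,0],[0,0,0,0,0],[0,0,0,0,0]]]'
python3 -m crank '[[[0,0,0,0,1],[0,0,0,0,1],[0,0,0,0,1],[0,0,0,0,1],[0,0,0,0,1]]]' 20
python3 -m crank '[[[0,0,0,0.1,1],[0,0,0,0.1,1],[0,0,0,0.1,1],[0,0,0,0.1,1],[0,0,0,0.1,1],[0,0,0,0.1,1],[0,0,0,0.1,1],[0,0,0,0.1,1]]]'
python3 -m crank '[[[0,0,0,0.1,1],[0,0,0,0.1,1],[0,0,0,0.1,1],[0,0,0,0.1,1],[0,0,0,0.1,1],[0,0,0,0.1,1],[0,0,0,0.1,1],[0,0,0,0.1,1]]]'
python3 -m crank '[[[0,0,0,0.1,1],[0,0,0,0.1,1],[0,0,0,0.1,1],[0,0,0,0.1,1],[0,0,0,0.1,1],[0,0,0,0.1,1],[0,0,0,0.1,1],[0,0,0,0,1],[0,0,0,0,1]]]'
python3 - <<'E'
from h import *
plan([.489,.232,.122],-48);print(ctrl.get_state()['torque'])
E
```

```text
time: 21.78
position: [0.4892, 0.2331, 0.1241]
tool_rot: [-0.101, -3.14, -0.0]
ft_force: [-0.0, -0.4, 0.3]
grip_width: 0.502
grip_force: 0.0
time: 22.2
position: [0.4895, 0.2328, 0.1243]
tool_rot: [0.101, 3.139, -0.0]
ft_force: [-0.1, -2.0, 0.6]
grip_width: 0.205
grip_force: 1.1
time: 22.87
position: [0.4891, 0.2325, 0.1246]
tool_rot: [1.321, 2.85, -0.002]
ft_force: [-3.5, -2.3, 6.6]
grip_width: 0.195
grip_force: 20.8
time: 23.53
position: [0.4886, 0.231, 0.1256]
tool_rot: [2.326, 2.108, -0.007]
ft_force: [-7.6, -7.1, 15.8]
grip_width: 0.16
grip_force: 20.1
time: 24.28
position: [0.4886, 0.2316, 0.1248]
tool_rot: [2.905, 1.189, -0.004]
ft_force: [-4.7, -4.3, 9.1]
grip_width: 0.111
grip_force: 20.0
t 24.28 pos [0.4886 0.2316 0.1248] yawy -45.5 delta tool mm [ 0.6 -0.   2.8]
turn 0.044002801138250724
[-0.91262729  0.99455309 -0.03202873]
```

```bash
python3 -m crank '[[[0,0,0,0.05,1],[0,0,0,0,1],[0,0,0,0,1],[0,0,0,0,0],[0,0,0,0,0],[0,0,0,0,0],[0,0,0,0,0],[0,0,0,0,0]]]'
python3 -m crank '[[[0,0,-25,0,0],[0,0,-30,0,0],[0,0,-30,0,0],[0,0,-30,0,0],[-30,0,0,0,0],[-30,0,0,0,0],[0,0,0,0,0],[0,0,0,0,0]]]'
python3 - <<'E'
from h import *
snap('side','s5');snap('wrist','w7')
A=cv2.imread('pics/s5.png');C=A[200:330,240:370];A=A[100:190,170:290]
cv2.imwrite('pics/m4.png',np.hstack([cv2.resize(A,(400,300),interpolation=cv2.INTER_CUBIC),cv2.resize(cv2.imread('pics/w7.png'),(400,300))]))
E
```

```text
time: 24.95
position: [0.4891, 0.233, 0.1237]
tool_rot: [-2.936, -1.118, 0.0]
ft_force: [-0.2, 0.1, 0.5]
grip_width: 0.404
grip_force: 0.0
time: 25.62
position: [0.4442, 0.1919, 0.2391]
tool_rot: [2.935, 1.115, 0.002]
ft_force: [0.3, 0.4, -0.6]
grip_width: 0.5
grip_force: 0.0
```

View pics/m4.png

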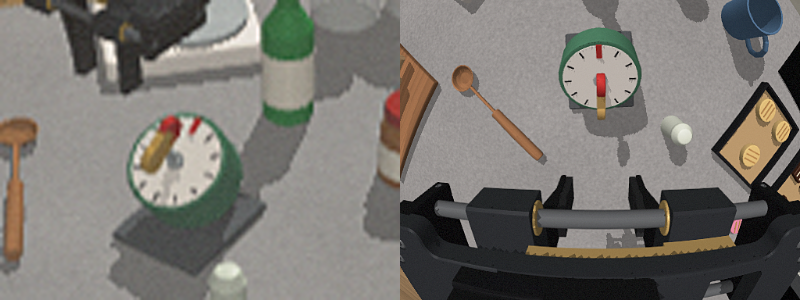

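The red half now lines up with the red bar (wrist view, key at (600,90), bar at (600,50)). The robot is clear of everything.

```bash
python3 -c "
from bench import job
print(job.close_job())"
```

```text
the job is handed in; nothing more can be done
None
```

I laid both biscuits flat in their own trays and wound the timer until the red half pointed at the red bar, letting go and taking a fresh hold at about 2.0 rad; the job is handed in at about 26 s, but no verdict came back.

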